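# Zero a coffee grinder by feel and set its collar with the free play taken up

### The job

Set the coffee grinder to four divisions out from burr touch: with the upright pin on its adjusting collar, turn the collar in (clockwise from above) until you feel the burrs just touch, without forcing them. Then back it out a good two divisions past the setting and come back to it closing only, so that it stands four divisions open from touch with its free play taken up. Let go without nudging the collar, and leave the bowl, comb, nail clipper and brush where they are.

Things in the scene. Friction and masses are not known exactly. Their poses are not given: they have to be found in the camera images.
- grinder: Single-dose electric coffee grinder of bare aluminium and dark steel, fixed on the worktop. Origin on the worktop under the upright axis of its adjusting collar; z up, chute and dosing cup towards its -x. Foot 180 x 124 mm, round head of 57 mm radius up to 225 mm height. The burrs touch at a different place on the dial from day to day: count divisions from touch.
- collar_top (a point): Centre of the adjusting collar at its flat top, 245 mm above the worktop: a dark steel ring, outer radius 54 mm, opening radius 30 mm, with 30 white lines all round, 12 degrees (one division) apart, every fifth longer. Clockwise from above closes the burrs, anticlockwise opens. Axes fixed to the grinder. Turning the burr carrier takes about 5 N at the pin.
- index (a point): White line on a small fixed tab beside the collar's rim, at the grinder's -y side, 59 mm from the collar's axis and 237 mm above the worktop: the mark against which the collar's lines are read.
- handle (a point): Centre of the top end of the collar's pin: an upright steel pin 12 mm in diameter, fixed to the collar 43 mm from its axis, rising 40 mm above the collar's top (285 mm above the worktop). Its angle about the axis is the collar's angle. With the burrs touching it stands 2.12 to 2.96 rad from the grinder's +x, anticlockwise from above; it moves anticlockwise when opened.
- burr (a joint): Gap between the burrs in m: 0 = touching, growing as the burr carrier is opened, 0.01 mm a division (0.04 mm at four divisions), at most 0.1 mm; far finer than the noise of the reading. At the start the burrs stand 1.4 to 5.7 divisions open, and the collar anywhere in its free play.
- collar (a joint): Free play of the collar on the burr carrier in rad: 0 = its key bears in the closing direction, 0.2 = it bears in the opening direction. On reversing, the collar turns loosely (under 1 N at the pin) through these 0.2 rad, nearly one division, before it takes the carrier along.
- squeeze (a joint): Elastic give of the burr mount under the closing load, in m: 0 at rest, 0.0002 mm per newton at the pin, far finer than the noise of the reading. So the burrs do not meet hard: once they touch, the load at the pin rises from the driving load by about 4.5 N per mm of pin travel. Over 20 N at the pin (0.004 mm) the burrs are being forced.
- bowl: White ceramic bowl, 90 mm across and 45 mm high, on the narrow shelf to the right of the grinder (shelf top 215 mm above the worktop); origin under its centre.
- comb: Wooden comb, 130 mm long, lying on the shelf; origin under its centre.
- clipper: Steel nail clipper, 52 mm long, lying on the shelf; origin under its centre.
- brush: Wooden grinder brush, 150 mm long, lying on the worktop to the left of the grinder; origin under its middle.

How it is judged:
By the outcome, as a careful person would: the job done as asked, in the order asked, and still so for the second after the job is handed in, with the robot touching nothing.
It also fails if it takes over 72 s, if anything falls off the work surface, if the arm or the gripper's body presses on something with over 40 N, if the wrist force passes 120 N, or if a joint passes its speed limit or range.

### The arm

A 7-joint arm with a two-finger parallel gripper is mounted at the origin on the work surface. World frame = base frame: x ahead of the robot, y to its left, z up, the work surface at z = 0. Lengths are in m, angles in rad, forces in N, time in s.
With the tool pointing down it reaches from about 0.425 to 0.975 m from the base axis. Payload 16.7 kg.
Tool frame: the origin (TCP) lies between the finger pads; the fingertips stand 17 mm ahead of it and the grasp point (between the pads) lies 2 mm behind it (bot.nose_length is the distance from the TCP to the fingertips, in m); z points along the fingers, y is the line along which they close (so a half turn about z gives the same grasp; the last joint's range is limited). The gripper opens to 85 mm and grips with 20 to 120 N. Pads are 22 mm wide; open, the fingers measure 114 mm over their backs; the gripper's body (76 mm by 85 mm) begins 54 mm behind the grasp point. The pads swing forward as they close: fully open they stand 13 mm farther back than shut.
Start: joints at [-1.458, 0.426, 0.074, 1.606, -0.034, 1.111, -0.067], TCP at [0.175, 0.652, 0.248] pointing down, gripper open.
Joint ranges: [-2.85, 2.85], [-0.5, 2.14], [-1.23, 1.37], [0.21, 2.46], [-1.02, 4.16], [0.16, 2.05], [-2.73, 2.73]. Speed limits (rad/s): [1.89, 1.89, 2.39, 2.39, 3.01, 3.01, 3.01].

### API

Orientations are given as a unit quaternion [x, y, z, w].
In Python, from rig import readout, vision, finish_job, bot gives the robot as it stands.
- The arm moves only by the tool servo_tool, never from a script. Its argument "increments" is a list of rows, each a list of 7 numbers: the shift along the tool's x, y, z normalised to -1 to 1, where 1 is 0.025 m, then the turn, a rotation vector about the tool's x, y, z normalised to -1 to 1, where 1 is 0.08 rad, then the opening, from 0 (shut) to 1 (fully open). A call has 1 to 12 rows; each row shifts and turns the commanded pose from where the row before left it, along the tool's axes as they then stand; what a row does not reach is not made up. A row lasts 1/8 s, in which the tool goes at most 62.5 mm and 10.7 degrees, less where a joint would pass 70% of its speed; a pose out of reach is approached as far as the arm can. A call with a number of a shift or a turn outside -1 to 1 is refused whole. A call with a gripper value outside its range is refused whole. The fingers move at their own pace and stop on an object; "grip_force" is the grip in N (left out, the last holds). Time passes only in rows, so rows that do not move let the fingers close. It gives the time, the measured TCP pose, the force, the opening and the grip force at its end, in the units of the state.
- readout.observe(): the state, without advancing time (a new reading comes with each control period).
- vision.read_camera(name): name is "scene" or "top" or "wrist"; returns the picture (400x640x3 uint8, red, green, blue); there is no depth.
- vision.get_calibration(name): a dict with "camera_matrix" (3x3 intrinsics, pixels), "k1" (the pictures are not rectified: a ray, as slopes to the right and down, at radius r is drawn at 1 + k1 r^2 times it, then the intrinsics apply), "xyz" and "orientation" of the camera in the world; the wrist camera has in their place "mount" (4x4, takes a point from camera to tool coordinates, whose origin is the TCP and whose axes are the flange's). Camera axes: x right, y down, z forward; pixel columns grow to the right and rows downward; lengths in m; the calibration is good to about 2 mm. A picture is of the moment at which its call begins: read the wrist's pose just before it. get_calibration takes no time and is no camera call.
- finish_job(): hands the job in; it is judged then, once.
The state is a dict: "time": time; "q": joint angles; "joint_velocities": joint speeds; "tau": joint torques, N m; "eef_pos": TCP position; "tool_rot": TCP orientation; "ft_force": force on the tool from outside, world axes, zero at the start; "torque": the same for the moment, N m; "grip_width": finger opening in m; "grasp_force": force on a finger pad.
Only numpy, scipy, OpenCV 4.12 (cv2) and the standard library are available. Lean on these libraries where they do the work, as an engineer would, in place of code of your own. Each camera call takes 0.05 s, during which the arm holds its last target. There are 200 camera calls.

## Working session

There is one attempt and no reset: what is moved stays moved. The work goes in short steps, Python scripts to look and compute and a tool call to move; the robot and the scene stay as the last step left them, time stands still between calls to the robot, and variables do not carry over. Pictures are saved under pics/ and viewed, at most 10 in all, crops included, and the job is handed in when it is done.

Besides the shell and the picture viewer there is one more tool, called after "Call:" as name(argument=value, ...) on one line, values as JSON. servo_tool: Moves the arm, as the interface text tells. Scaled input: -1 to 1 covers 0.025 m each way for a shift and 0.08 rad each way for a turn. Its arguments: {"type":"object","properties":{"increments":{"type":"array","items":{"type":"array","items":{"type":"number","minimum":-1,"maximum":1}}},"grip_force":{"type":"number"}},"required":["increments"]}

```bash
mkdir -p pics; python3 - <<'E'
from rig import readout,vision
import cv2
s=readout.observe();print(s)
for n in("scene","top"):
    cv2.imwrite(f"pics/{n}0.png",vision.read_camera(n)[:,:,::-1]);print(vision.get_calibration(n))
print(vision.get_calibration("wrist"))
E
```

```text
{'time': 0.0, 'q': array([-1.45752589,  0.42672142,  0.07383276,  1.60657205, -0.03410534,
        1.11079949, -0.06711329]), 'joint_velocities': array([-0.00101731,  0.00016272, -0.00047206,  0.00010276, -0.00191037,
        0.00045844,  0.00025701]), 'tau': array([ 2.17694819e-04, -9.49834871e+01,  3.76134977e+00, -4.63491869e+01,
        1.92941196e-02,  1.05030503e-02,  1.31693704e-05]), 'eef_pos': array([0.17525256, 0.65147205, 0.24763253]), 'tool_rot': array([ 1.31022275e-01,  9.91379230e-01, -6.19331782e-04, -4.22319039e-05]), 'ft_force': array([ 0.43322486, -0.14128409,  0.52082882]), 'torque': array([-0.06351618, -0.02362744,  0.02018831]), 'grasp_force': 0.0, 'grip_width': 0.08548228315150509}
{'camera_matrix': array([[412.67661838,   0.        , 316.65809442],
       [  0.        , 412.67661838, 204.88313224],
       [  0.        ,   0.        ,   1.        ]]), 'k1': -0.08750352423264748, 'xyz': array([ 1.24857389, -0.68446276,  0.8078228 ]), 'orientation': array([ 0.80004756,  0.3486625 , -0.20420037, -0.44346428])}
{'camera_matrix': array([[447.27661234,   0.        , 324.34339214],
       [  0.        , 447.27661234, 204.42649031],
       [  0.        ,   0.        ,   1.        ]]), 'k1': 0.03028085504099651, 'xyz': array([ 0.38878867, -0.02552751,  1.19653556]), 'orientation': array([ 0.70600207, -0.70512859,  0.04192869, -0.05095813])}
{'camera_matrix': array([[340.23300513,   0.        , 314.94686245],
       [  0.        , 340.23300513, 200.82199864],
       [  0.        ,   0.        ,   1.        ]]), 'k1': -0.05498017542730157, 'mount': array([[-1.72696111e-04, -9.53190464e-01, -3.02370485e-01,
         7.64636065e-02],
       [ 9.99999680e-01,  7.14090273e-05, -7.96249870e-04,
        -8.95735818e-04],
       [ 7.80569765e-04, -3.02370526e-01,  9.53190147e-01,
        -1.25517430e-01],
       [ 0.00000000e+00,  0.00000000e+00,  0.00000000e+00,
         1.00000000e+00]])}
```

View pics/top0.png

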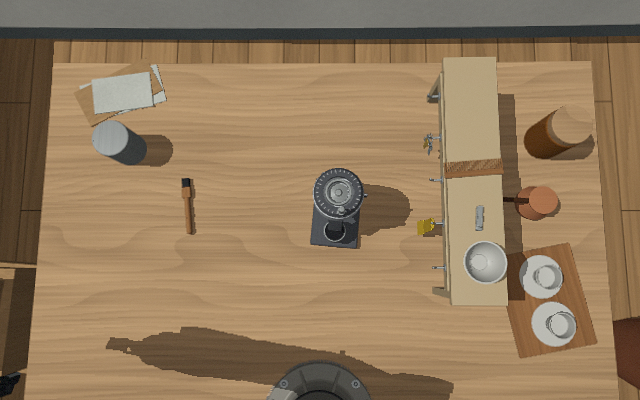

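View pics/scene0.png

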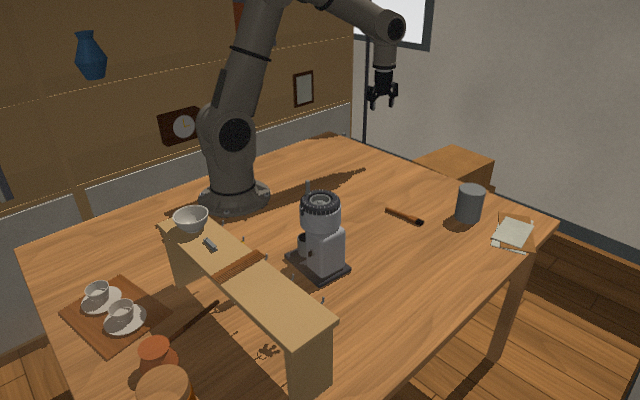

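The top picture shows the grinder head at about (339,192), the chute/cup towards the robot at (334,232), the brush at (187,205) and the shelf at u 443–507. I'll enlarge the head next.

```bash
cat > h.py <<'E'
import numpy as np, cv2
from scipy.spatial.transform import Rotation as R
from rig import readout,vision
def cam(n,s=None):
    c=vision.get_calibration(n)
    if n=="wrist":
        m=c["mount"];r=R.from_quat(s["tool_rot"]).as_matrix()
        return c,r@m[:3,3]+s["eef_pos"],r@m[:3,:3]
    return c,c["xyz"],R.from_quat(c["orientation"]).as_matrix()
def ray(n,uv,s=None):
    c,o,r=cam(n,s);K=c["camera_matrix"]
    p=cv2.undistortPoints(np.array([[uv]],float),K,np.array([c["k1"],0,0,0.]))[0,0]
    return o,r@np.array([p[0],p[1],1])
def atz(n,uv,z,s=None):
    o,d=ray(n,uv,s);return o+d*(z-o[2])/d[2]
def proj(n,P,s=None):
    c,o,r=cam(n,s);q=(np.asarray(P)-o)@r;x=q[:,:2]/q[:,2:]
    x=x*(1+c["k1"]*(x**2).sum(1,keepdims=True))
    return x@c["camera_matrix"][:2,:2].T+c["camera_matrix"][:2,2]
E
python3 - <<'E'
from h import *
i=cv2.imread("pics/top0.png")[155:255,295:385]
j=cv2.imread("pics/scene0.png")[170:250,280:370]
cv2.imwrite("pics/c.png",np.hstack([cv2.resize(i,(495,550),interpolation=2),cv2.resize(j,(300,550*0+267),interpolation=2) if 0 else cv2.copyMakeBorder(cv2.resize(j,(300,267),interpolation=2),0,283,0,0,0)]))
print(atz("top",(339,192),.245))
E
```

```text
[ 0.5415992  -0.04472093  0.245     ]
```

View pics/c.png

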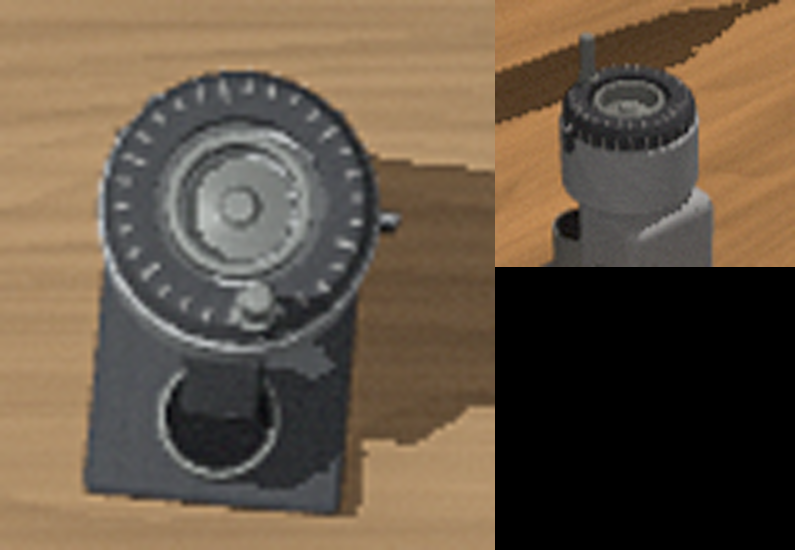

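```bash
python3 - <<'E'
from h import *
f=lambda u,v:(295+u/5.5-.4,155+v/5.5-.4)
c=atz("top",f(240,207),.245);i=atz("top",f(390,218),.237);p=atz("top",f(256,291),.285)
print(c,i,p)
d=i-c;yaw=np.arctan2(d[1],d[0])+np.pi/2;e=p-c
print("yaw",yaw,"pin th world",np.arctan2(e[1],e[0])%6.283,np.hypot(*e[:2]),np.hypot(*d[:2]))
s=readout.observe();r=R.from_quat(s["tool_rot"])
for t in([.45,.30,.36],[.50,-.046,.36]):
  print(r.inv().apply(np.array(t)-s["eef_pos"])/.025)
E
```

```text
[ 0.54108407 -0.04307645  0.245     ] [ 0.53797265 -0.10230423  0.237     ] [ 0.50294137 -0.04824577  0.285     ]
yaw -0.052484769173228196 pin th world 3.276112493598196 0.03849138955490957 0.05930945448302039
[-14.26378423 -10.72720229  -4.47892826]
[-19.79080436 -23.57233412  -4.46353874]
```

Call:
servo_tool(increments=[[-0.95,-0.715,-0.3,0,0,0,0.3],[-0.95,-0.715,-0.3,0,0,0,0.3],[-0.95,-0.715,-0.3,0,0,0,0.3],[-0.95,-0.715,-0.3,0,0,0,0.3],[-0.95,-0.715,-0.3,0,0,0,0.3],[-0.95,-0.715,-0.3,0,0,0,0.3],[-0.95,-0.715,-0.3,0,0,0,0.3],[-0.95,-0.715,-0.3,0,0,0,0.3],[-0.95,-0.715,-0.3,0,0,0,0.3],[-0.95,-0.715,-0.3,0,0,0,0.3],[-0.95,-0.715,-0.3,0,0,0,0.3],[-0.95,-0.715,-0.3,0,0,0,0.3]])

```text
time: 1.6
eef_pos: [0.3959, 0.3681, 0.339]
tool_rot: [0.132, 0.991, 0.0, 0.0]
ft_force: [1.1, -0.3, -0.1]
grip_width: 0.0254
grasp_force: 0.0
```

Call:
servo_tool(increments=[[-0.95,-0.715,-0.3,0,0,0,0.3],[-0.95,-0.715,-0.3,0,0,0,0.3],[-0.95,-0.715,-0.3,0,0,0,0.3],[-0.4,-0.92,0,0,0,0,0.3],[-0.4,-0.92,0,0,0,0,0.3],[-0.4,-0.92,0,0,0,0,0.3],[-0.4,-0.92,0,0,0,0,0.3],[-0.4,-0.92,0,0,0,0,0.3],[-0.4,-0.92,0,0,0,0,0.3],[-0.4,-0.92,0,0,0,0,0.3],[-0.4,-0.92,0,0,0,0,0.3],[-0.4,-0.92,0,0,0,0,0.3]])

```text
time: 3.1
eef_pos: [0.4818, 0.0752, 0.3606]
tool_rot: [0.131, 0.991, 0.0, -0.0]
ft_force: [0.6, 1.1, -0.2]
grip_width: 0.0255
grasp_force: 0.0
```

Call:
servo_tool(increments=[[-0.4,-0.92,0,0,0,0,0.3],[-0.4,-0.92,0,0,0,0,0.3],[-0.4,-0.92,0,0,0,0,0.3],[-0.4,-0.92,0,0,0,0,0.3],[0,0,0,0,0,-1,0.3],[0,0,0,0,0,-1,0.3],[0,0,0,0,0,-1,0.3],[0,0,0,0,0,-1,0.3],[0,0,0,0,0,-1,0.3],[0,0,0,0,0,0,0.3]])

```text
time: 4.35
eef_pos: [0.4966, -0.0229, 0.3606]
tool_rot: [-0.068, 0.998, 0.0, -0.0]
ft_force: [-0.0, -0.1, 0.3]
grip_width: 0.0254
grasp_force: 0.0
```

```bash
python3 - <<'E'
from h import *
s=readout.observe();im=vision.read_camera("wrist")[:,:,::-1]
print(s);np.save("s1.npy",s,allow_pickle=True)
cv2.imwrite("pics/w1.png",cv2.resize(im,(800,500)))
x=R.from_quat(s["tool_rot"]).as_matrix()[:,0];print(np.arctan2(x[1],x[0])%6.283)
print(proj("wrist",[[.541,-.043,.245],[.503,-.048,.285]],s)*1.25)
E
```

```text
{'time': 4.35, 'q': array([-0.64594478,  0.02255619,  0.58247413,  1.87278053, -0.01390639,
        1.25028854,  1.64779302]), 'joint_velocities': array([-9.41002497e-04,  5.12835373e-03, -1.81568915e-05, -1.06395120e-02,
       -4.64120481e-04,  2.92542729e-03, -5.11848327e-02]), 'tau': array([-8.12502648e-02, -4.05494249e+01,  5.85755389e-01, -4.91973388e+01,
        9.19121172e-03, -9.02929081e-03,  1.53952908e+00]), 'eef_pos': array([ 0.49655687, -0.02290458,  0.36059307]), 'tool_rot': array([-6.80469333e-02,  9.97682033e-01,  3.96106115e-04, -1.40819192e-04]), 'ft_force': array([-0.00369667, -0.07423114,  0.31512555]), 'torque': array([-0.01253483,  0.01098649,  0.01307195]), 'grasp_force': 0.0, 'grip_width': 0.02542636249876262}
3.2776065643263843
[[354.25162237 314.75833018]
 [345.54591855 281.3374665 ]]
```

View pics/w1.png

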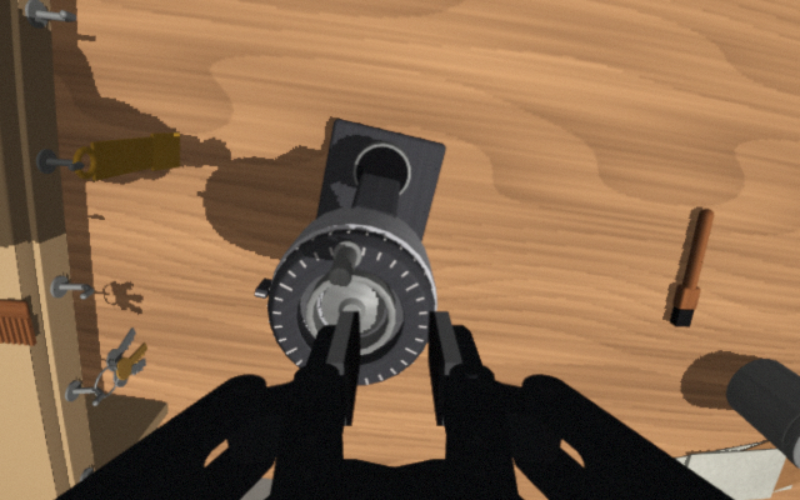

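The wrist picture (×1.25) shows the collar centred near (352,307), its pin from base (348,252) to top (342,277), and the index tab at left (262,289). Next I'll rectify to the collar-top plane to get a precise centre.

```bash
cat >> h.py <<'E'
def rect(im,s,c,z=.245,half=.065,px=520,n="wrist"):
    g=(np.arange(px)+.5)/px*2*half-half
    Y,X=np.meshgrid(-g,-g)   # col->-y, row->-x : image up = world +x, right = -y
    P=np.stack([c[0]+X.ravel(),c[1]+Y.ravel(),np.full(X.size,z)],1)
    uv=proj(n,P,s).astype(np.float32).reshape(px,px,2)
    return cv2.remap(im,uv[...,0],uv[...,1],cv2.INTER_CUBIC)
E
python3 - <<'E'
from h import *
s=np.load("s1.npy",allow_pickle=True).item()
im=cv2.resize(cv2.imread("pics/w1.png"),(640,400),interpolation=cv2.INTER_AREA)
c=[.541,-.043]
a=rect(im,s,c)
for k in(30,54): cv2.circle(a,(260,260),k*4,(0,255,255),1)
cv2.drawMarker(a,(260,260),(0,0,255))
cv2.imwrite("pics/r1.png",a)
E
```

```text
(no output)
```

View pics/r1.png

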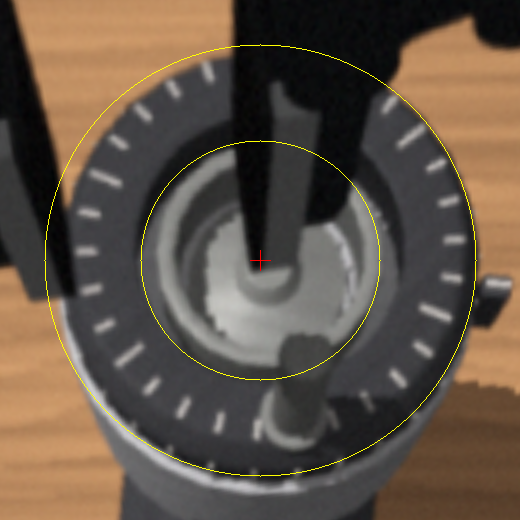

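Opposite long ticks in the rectified picture, (105,178)/(432,314) and (130,355)/(410,135), put the collar centre at (269,246). That gives roughly (0.5435,-0.0447) averaged with the top camera. The pin is at roughly (0.501,-0.050). I'll straddle the pin next.

Call:
servo_tool(increments=[[0,-0.55,0,0,0,0,0.3],[0,-0.55,0,0,0,0,0.3],[0,0,0.68,0,0,0,0.3],[0,0,0.68,0,0,0,0.3],[0,0,0.68,0,0,0,0.3],[0,0,0.68,0,0,0,0.3],[0,0,0.68,0,0,0,0.3],[0,0,0,0,0,0,0.3]])

```text
time: 5.4
eef_pos: [0.5007, -0.0494, 0.2745]
tool_rot: [-0.069, 0.998, -0.0, -0.001]
ft_force: [-0.3, -0.4, 0.6]
grip_width: 0.0255
grasp_force: 0.0
```

```bash
python3 - <<'E'
from h import *
s=readout.observe();im=vision.read_camera("wrist")[:,:,::-1]
cv2.imwrite("pics/w2.png",cv2.resize(im[60:400,120:520],(800,600) if 0 else (700,595)))
print(s["eef_pos"],s["q"],s["ft_force"])
E
```

```text
[ 0.50070066 -0.04941568  0.27446621] [-0.5897955   0.12239873  0.61759051  1.97970387 -0.0800068   1.0655058
  1.77115687] [-0.32132314 -0.37689461  0.60927353]
```

View pics/w2.png

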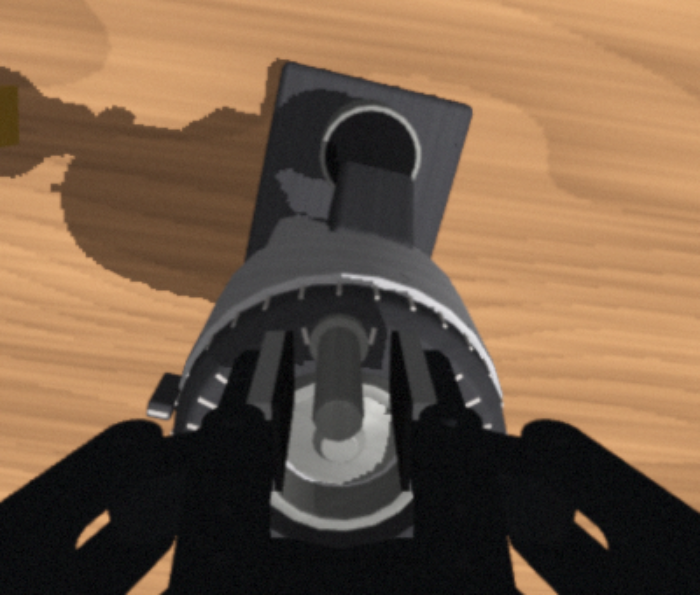

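The pin top at (338,420) stands midway between the pads (280 and 395), and nothing is touching. I'll take up contact on the closing side and orbit clockwise.

Call:
servo_tool(increments=[[0,0.13,0,0,0,0,0.3],[0,0.13,0,0,0,0,0.3],[-0.019,0.103,0,0,0,0.75,0.3],[-0.019,0.103,0,0,0,0.75,0.3],[-0.019,0.103,0,0,0,0.75,0.3]])

```text
time: 6.08
eef_pos: [0.5015, -0.035, 0.2763]
tool_rot: [0.022, 1.0, 0.0, 0.0]
ft_force: [0.8, -2.4, -0.7]
grip_width: 0.0259
grasp_force: 1.6
```

```bash
cat >> h.py <<'E'
C=np.array([.5435,-.0447])
def st():
    s=readout.observe();r=R.from_quat(s["tool_rot"]).as_matrix();x=r[:,0]
    yaw=np.arctan2(x[1],x[0])%(2*np.pi)
    v=r.T@np.array([*(s["eef_pos"][:2]-C),0]);f=r.T@s["ft_force"]
    # pin centre tool-y when closing pad touches
    d=v[1]-s["grip_width"]/2+.006; a=yaw-np.arcsin(d/.043)
    print("t%.2f yaw%.4f v(mm)%s z%.4f F tool %s pinang(close) %.4f (open) %.4f w%.4f q7 %.2f"%(s["time"],yaw,np.round(v[:2]*1e3,2),s["eef_pos"][2],np.round(f,1),a,yaw-np.arcsin((v[1]+s["grip_width"]/2-.006)/.043),s["grip_width"],s["q"][6]))
E
python3 -c "from h import *;st()"
```

```text
t6.08 yaw3.0970 v(mm)[42.43  7.86] z0.2763 F tool [-0.9 -2.3  0.7] pinang(close) 3.0760 (open) 2.7453 w0.0259 q7 1.56
```

Call:
servo_tool(increments=[[-0.018,0.085,0,0,0,0.625,0.3],[-0.018,0.085,0,0,0,0.625,0.3],[0,0,0,0,0,0,0.3]])

```text
time: 6.45
eef_pos: [0.5026, -0.0314, 0.2762]
tool_rot: [0.072, 0.997, -0.0, 0.0]
ft_force: [-0.2, -4.7, 0.1]
grip_width: 0.0252
grasp_force: 2.5
```

```bash
python3 -c "from h import *;st()"
```

```text
t6.45 yaw2.9979 v(mm)[42.39  7.27] z0.2762 F tool [-0.5 -4.7 -0.1] pinang(close) 2.9823 (open) 2.6694 w0.0252 q7 1.45
```

Call:
servo_tool(increments=[[-0.006,0.034,0,0,0,0.25,0.3],[-0.006,0.034,0,0,0,0.25,0.3],[-0.006,0.034,0,0,0,0.25,0.3]])

```text
time: 6.82
eef_pos: [0.5034, -0.0292, 0.2762]
tool_rot: [0.102, 0.995, -0.0, 0.0]
ft_force: [-0.4, -5.1, 0.7]
grip_width: 0.0261
grasp_force: 2.7
```

```bash
python3 -c "from h import *;st()"
```

```text
t6.83 yaw2.9378 v(mm)[42.39  7.07] z0.2762 F tool [-0.6 -5.1 -0.7] pinang(close) 2.9374 (open) 2.6030 w0.0261 q7 1.39
```

Call:
servo_tool(increments=[[-0.006,0.034,0,0,0,0.25,0.3],[-0.006,0.034,0,0,0,0.25,0.3],[-0.006,0.034,0,0,0,0.25,0.3]])

```text
time: 7.2
eef_pos: [0.5044, -0.0268, 0.2762]
tool_rot: [0.132, 0.991, -0.0, 0.0]
ft_force: [-0.1, -5.0, 0.1]
grip_width: 0.0256
grasp_force: 2.7
```

Call:
servo_tool(increments=[[-0.006,0.034,0,0,0,0.25,0.3],[-0.006,0.034,0,0,0,0.25,0.3],[-0.006,0.034,0,0,0,0.25,0.3]])

```text
time: 7.58
eef_pos: [0.5055, -0.0245, 0.2762]
tool_rot: [0.161, 0.987, -0.0, 0.0]
ft_force: [-0.6, -6.6, -0.3]
grip_width: 0.0257
grasp_force: 2.7
```

Call:
servo_tool(increments=[[-0.003,0.017,0,0,0,0.125,0.3],[0,0,0,0,0,0,0.3]])

```text
time: 7.82
eef_pos: [0.5057, -0.024, 0.2762]
tool_rot: [0.166, 0.986, -0.0, 0.0]
ft_force: [-1.4, -4.7, 0.4]
grip_width: 0.0252
grasp_force: 2.6
```

```bash
python3 -c "from h import *;st()"
```

```text
t7.83 yaw2.8084 v(mm)[42.52  7.15] z0.2762 F tool [-0.3 -4.9 -0.4] pinang(close) 2.7954 (open) 2.4833 w0.0252 q7 1.26
```

Call:
servo_tool(increments=[[-0.006,0.034,0,0,0,0.25,0.3],[-0.006,0.034,0,0,0,0.25,0.3],[-0.006,0.034,0,0,0,0.25,0.3]])

```text
time: 8.2
eef_pos: [0.5069, -0.0219, 0.2761]
tool_rot: [0.196, 0.981, -0.0, 0.0]
ft_force: [-0.3, -6.8, 0.1]
grip_width: 0.0256
grasp_force: 2.7
```

Call:
servo_tool(increments=[[-0.003,0.017,0,0,0,0.125,0.3],[-0.003,0.017,0,0,0,0.125,0.3]])

```text
time: 8.45
eef_pos: [0.5074, -0.0212, 0.2762]
tool_rot: [0.205, 0.979, -0.0, 0.0]
ft_force: [-0.3, -5.5, 0.5]
grip_width: 0.0259
grasp_force: 2.7
```

Call:
servo_tool(increments=[[-0.006,0.034,0,0,0,0.25,0.3],[-0.006,0.034,0,0,0,0.25,0.3],[-0.006,0.034,0,0,0,0.25,0.3]])

```text
time: 8.82
eef_pos: [0.5088, -0.019, 0.2761]
tool_rot: [0.235, 0.972, -0.0, 0.0]
ft_force: [-1.1, -4.8, 0.9]
grip_width: 0.0255
grasp_force: 2.7
```

```bash
python3 -c "from h import *;st()"
```

```text
t8.82 yaw2.6678 v(mm)[42.57  7.05] z0.2761 F tool [-1.2 -4.8 -0.9] pinang(close) 2.6612 (open) 2.3409 w0.0255 q7 1.11
```

Call:
servo_tool(increments=[[-0.006,0.034,0,0,0,0.25,0.3],[-0.006,0.034,0,0,0,0.25,0.3],[-0.006,0.034,0,0,0,0.25,0.3]])

```text
time: 9.2
eef_pos: [0.5104, -0.0169, 0.2761]
tool_rot: [0.264, 0.965, -0.0, 0.0]
ft_force: [-1.4, -5.6, 0.8]
grip_width: 0.0253
grasp_force: 2.7
```

Call:
servo_tool(increments=[[-0.006,0.034,0,0,0,0.25,0.3],[-0.006,0.034,0,0,0,0.25,0.3],[-0.006,0.034,0,0,0,0.25,0.3]])

```text
time: 9.57
eef_pos: [0.5121, -0.015, 0.2761]
tool_rot: [0.293, 0.956, -0.0, 0.0]
ft_force: [-1.6, -4.9, 1.2]
grip_width: 0.0255
grasp_force: 2.7
```

Call:
servo_tool(increments=[[-0.006,0.034,0,0,0,0.25,0.3],[-0.006,0.034,0,0,0,0.25,0.3],[-0.006,0.034,0,0,0,0.25,0.3]])

```text
time: 9.95
eef_pos: [0.5139, -0.0132, 0.2761]
tool_rot: [0.321, 0.947, -0.0, 0.0]
ft_force: [-2.3, -5.6, 1.0]
grip_width: 0.0255
grasp_force: 2.7
```

```bash
python3 -c "from h import *;st()"
```

```text
t9.95 yaw2.4877 v(mm)[42.69  6.97] z0.2761 F tool [-1.6 -5.8 -1. ] pinang(close) 2.4830 (open) 2.1625 w0.0255 q7 0.93
```

Call:
servo_tool(increments=[[-0.006,0.034,0,0,0,0.25,0.3],[-0.006,0.034,0,0,0,0.25,0.3],[-0.006,0.034,0,0,0,0.25,0.3]])

```text
time: 10.32
eef_pos: [0.5158, -0.0115, 0.2761]
tool_rot: [0.349, 0.937, -0.0, -0.0]
ft_force: [-2.4, -5.2, 0.6]
grip_width: 0.026
grasp_force: 2.7
```

Call:
servo_tool(increments=[[-0.006,0.034,0,0,0,0.25,0.3],[-0.006,0.034,0,0,0,0.25,0.3],[-0.006,0.034,0,0,0,0.25,0.3]])

```text
time: 10.7
eef_pos: [0.5178, -0.0098, 0.276]
tool_rot: [0.377, 0.926, -0.0, -0.0]
ft_force: [-3.3, -5.1, -0.8]
grip_width: 0.0254
grasp_force: 2.7
```

Call:
servo_tool(increments=[[-0.006,0.034,0,0,0,0.25,0.3],[-0.006,0.034,0,0,0,0.25,0.3]])

```text
time: 10.95
eef_pos: [0.5191, -0.0088, 0.276]
tool_rot: [0.396, 0.918, -0.0, -0.0]
ft_force: [-2.7, -5.4, 0.4]
grip_width: 0.026
grasp_force: 2.7
```

```bash
python3 -c "from h import *;st()"
```

```text
t10.95 yaw2.3279 v(mm)[42.81  6.94] z0.2760 F tool [-2.1 -5.7 -0.4] pinang(close) 2.3293 (open) 1.9978 w0.0260 q7 0.78
```

Call:
servo_tool(increments=[[-0.006,0.034,0,0,0,0.25,0.3],[-0.006,0.034,0,0,0,0.25,0.3]])

```text
time: 11.2
eef_pos: [0.5206, -0.0079, 0.276]
tool_rot: [0.414, 0.91, -0.0, -0.0]
ft_force: [-1.9, -4.8, 2.1]
grip_width: 0.0255
grasp_force: 2.7
```

Call:
servo_tool(increments=[[-0.006,0.034,0,0,0,0.25,0.3],[-0.006,0.034,0,0,0,0.25,0.3]])

```text
time: 11.45
eef_pos: [0.522, -0.007, 0.276]
tool_rot: [0.432, 0.902, -0.0, -0.0]
ft_force: [-3.3, -4.7, 0.6]
grip_width: 0.0254
grasp_force: 2.8
```

Call:
servo_tool(increments=[[-0.006,0.034,0,0,0,0.25,0.3],[-0.006,0.034,0,0,0,0.25,0.3]])

```text
time: 11.7
eef_pos: [0.5232, -0.0064, 0.2759]
tool_rot: [0.45, 0.893, -0.001, -0.0]
ft_force: [-6.7, -7.1, 3.6]
grip_width: 0.0255
grasp_force: 4.6
```

```bash
python3 -c "from h import *;st()"
```

```text
t11.70 yaw2.2077 v(mm)[42.82  6.45] z0.2759 F tool [-1.7 -9.6 -3.6] pinang(close) 2.2152 (open) 1.8951 w0.0255 q7 0.67
```

Touch is felt: pad force went from 2.7 to 4.6 and tangential load from about 5.4 to 9.6 N. One small step more gives a second point for the fit.

Call:
servo_tool(increments=[[-0.003,0.017,0,0,0,0.125,0.3],[0,0,0,0,0,0,0.3]])

```text
time: 11.95
eef_pos: [0.5233, -0.0064, 0.2758]
tool_rot: [0.454, 0.891, -0.001, -0.001]
ft_force: [-6.1, -7.1, 4.0]
grip_width: 0.0256
grasp_force: 4.8
```

```bash
python3 - <<'E'
from h import *
st();s=readout.observe();im=vision.read_camera("wrist")[:,:,::-1];st();st()
np.save("s2.npy",s,allow_pickle=True);cv2.imwrite("pics/w3raw.png",im)
cv2.imwrite("pics/r3.png",rect(im,s,C))
E
```

```text
t11.95 yaw2.1980 v(mm)[42.82  6.14] z0.2758 F tool [-2.2 -9.1 -4. ] pinang(close) 2.2136 (open) 1.8920 w0.0256 q7 0.66
t12.00 yaw2.1981 v(mm)[42.81  6.17] z0.2759 F tool [-0.2 -9.4 -3.5] pinang(close) 2.2141 (open) 1.8901 w0.0257 q7 0.66
t12.00 yaw2.1981 v(mm)[42.81  6.17] z0.2759 F tool [-0.2 -9.4 -3.5] pinang(close) 2.2141 (open) 1.8901 w0.0257 q7 0.66
```

View pics/r3.png

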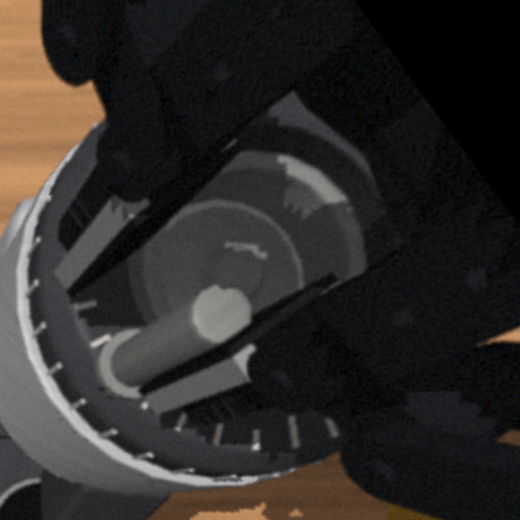

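The picture shows the pin (top at (222,313)) against the closing pad, with the burrs touching at a pin angle of about 2.233 once the load is corrected for. Now I'll swap to the other pad and open.

Call:
servo_tool(increments=[[0,-0.195,0,0,0,0,0.3],[0,-0.195,0,0,0,0,0.3],[0,-0.195,0,0,0,0,0.3],[-0.024,-0.119,0,0,0,-0.875,0.3],[-0.024,-0.119,0,0,0,-0.875,0.3],[-0.024,-0.119,0,0,0,-0.875,0.3],[-0.024,-0.119,0,0,0,-0.875,0.3],[-0.024,-0.119,0,0,0,-0.875,0.3]])

```text
time: 13.0
eef_pos: [0.5042, -0.0261, 0.2761]
tool_rot: [0.291, 0.957, 0.001, 0.001]
ft_force: [4.3, 3.6, -1.8]
grip_width: 0.0257
grasp_force: 2.7
```

```bash
python3 -c "from h import *;st()"
```

```text
t13.00 yaw2.5515 v(mm)[43.   -6.43] z0.2761 F tool [-1.6  5.4  1.8] pinang(close) 2.8655 (open) 2.5418 w0.0257 q7 1.01
```

Call:
servo_tool(increments=[[-0.024,-0.119,0,0,0,-0.875,0.3],[-0.024,-0.119,0,0,0,-0.875,0.3],[-0.024,-0.119,0,0,0,-0.875,0.3],[-0.024,-0.119,0,0,0,-0.875,0.3],[-0.024,-0.119,0,0,0,-0.875,0.3],[-0.024,-0.119,0,0,0,-0.875,0.3],[-0.024,-0.119,0,0,0,-0.875,0.3],[-0.024,-0.119,0,0,0,-0.875,0.3],[-0.024,-0.119,0,0,0,-0.875,0.3]])

```text
time: 14.12
eef_pos: [0.5011, -0.0522, 0.276]
tool_rot: [-0.02, 1.0, 0.001, 0.0]
ft_force: [1.8, 6.1, -0.3]
grip_width: 0.0255
grasp_force: 2.7
```

```bash
python3 -c "from h import *;st()"
```

```text
t14.12 yaw3.1821 v(mm)[42.67 -5.81] z0.2760 F tool [-2.   6.1  0.4] pinang(close) 3.4780 (open) 3.1609 w0.0255 q7 1.68
```

Call:
servo_tool(increments=[[-0.024,-0.119,0,0,0,-0.875,0.3],[-0.024,-0.119,0,0,0,-0.875,0.3],[-0.024,-0.119,0,0,0,-0.875,0.3],[-0.024,-0.119,0,0,0,-0.875,0.3],[-0.024,-0.119,0,0,0,-0.875,0.3],[-0.024,-0.119,0,0,0,-0.875,0.3],[-0.024,-0.119,0,0,0,-0.875,0.3],[-0.024,-0.119,0,0,0,-0.875,0.3],[-0.024,-0.119,0,0,0,-0.875,0.3],[0,0,0,0,0,0,0.3]])

```text
time: 15.38
eef_pos: [0.5138, -0.0759, 0.2758]
tool_rot: [-0.328, 0.945, 0.0, -0.0]
ft_force: [-2.6, 5.7, 0.4]
grip_width: 0.0257
grasp_force: 2.5
```

```bash
python3 -c "from h import *;st()"
```

```text
t15.38 yaw3.8095 v(mm)[42.64 -6.14] z0.2758 F tool [-1.5  6.1 -0.3] pinang(close) 4.1166 (open) 3.7926 w0.0257 q7 2.37
```

Call:
servo_tool(increments=[[0,0.182,0,0,0,0,0.3],[0,0.182,0,0,0,0,0.3],[0,0.182,0,0,0,0,0.3],[-0.018,0.103,0,0,0,0.75,0.3],[-0.018,0.103,0,0,0,0.75,0.3],[-0.018,0.103,0,0,0,0.75,0.3],[-0.018,0.103,0,0,0,0.75,0.3],[-0.018,0.103,0,0,0,0.75,0.3],[-0.018,0.103,0,0,0,0.75,0.3],[-0.018,0.103,0,0,0,0.75,0.3],[-0.018,0.103,0,0,0,0.75,0.3],[-0.018,0.103,0,0,0,0.75,0.3]])

```text
time: 16.88
eef_pos: [0.5001, -0.0439, 0.276]
tool_rot: [-0.062, 0.998, -0.001, 0.001]
ft_force: [3.1, -5.0, -2.2]
grip_width: 0.0257
grasp_force: 2.6
```

```bash
python3 -c "from h import *;st()"
```

```text
t16.88 yaw3.2661 v(mm)[42.99  6.18] z0.2760 F tool [-2.4 -5.3  2.2] pinang(close) 3.2815 (open) 2.9584 w0.0257 q7 1.74
```

Call:
servo_tool(increments=[[-0.015,0.094,0,0,0,0.69,0.3],[-0.015,0.094,0,0,0,0.69,0.3],[-0.015,0.094,0,0,0,0.69,0.3],[0,0,0,0,0,0,0.3]])

```text
time: 17.38
eef_pos: [0.5006, -0.0367, 0.276]
tool_rot: [0.02, 1.0, -0.0, 0.0]
ft_force: [2.9, -4.6, -0.6]
grip_width: 0.0261
grasp_force: 2.3
```

```bash
cat > cmp.py <<'E'
from h import *
st();s=readout.observe();im=vision.read_camera("wrist")[:,:,::-1].copy()
s2=np.load("s2.npy",allow_pickle=True).item();a=cv2.imread("pics/w3raw.png")
def tr(im,s): # rectified in the tool-fixed frame: collar plane, axes along the tool
    r=R.from_quat(s["tool_rot"]).as_matrix();x=r[:2,0]/np.hypot(*r[:2,0]);y=np.array([x[1],-x[0]])
    g=(np.arange(520)+.5)/4-65
    U,V=np.meshgrid(g,-g)  # col -> +tool y, row -> -tool x
    P=C+(V.ravel()[:,None]*x+U.ravel()[:,None]*y)/1e3
    uv=proj("wrist",np.c_[P,np.full(len(P),.245)],s).astype(np.float32).reshape(520,520,2)
    return cv2.remap(im,uv[...,0],uv[...,1],cv2.INTER_CUBIC)
A,B=tr(a,s2),tr(im,s)
np.save("AB.npy",[A,B]);cv2.imwrite("pics/cmp%d.png"%(s["time"]*100),np.hstack([A[0:400,60:460],B[0:400,60:460]]))
E
python3 cmp.py; ls -t pics|head -1
```

```text
t17.38 yaw3.1018 v(mm)[43.17  6.27] z0.2760 F tool [-3.1 -4.5  0.6] pinang(close) 3.1197 (open) 2.7872 w0.0261 q7 1.57
cmp1737.png
```

View pics/cmp1737.png

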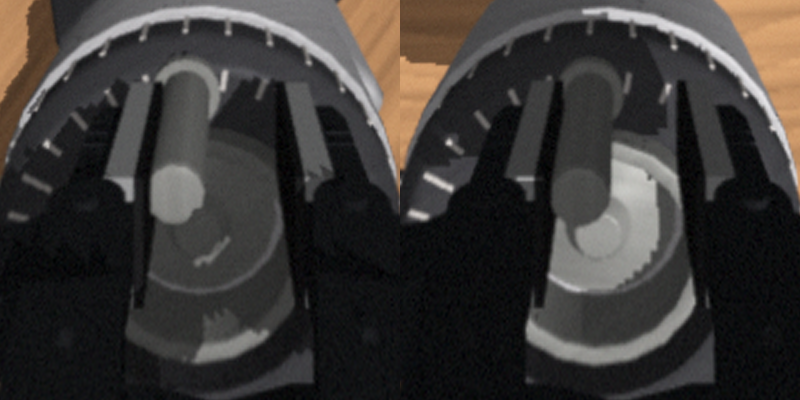

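The left half is at touch and the right half is now, both in tool-fixed axes. The ticks moved from (223,80) to (227,82) and from (17,217) to (17,213), so the collar has a small clockwise rotation relative to the tool. I'll quantify it.

```bash
cat > reg.py <<'E'
from h import *
A,B=[cv2.cvtColor(i,cv2.COLOR_BGR2GRAY).astype(np.float32) for i in np.load("AB.npy")]
hp=lambda i:np.clip(i-cv2.medianBlur(i.astype(np.uint8),21),0,60).astype(np.float32)
A,B=hp(A),hp(B);P=[];Q=[];h=10
for x,y in [(45,145),(82,118),(35,183),(17,217),(223,80),(262,88),(143,28),(185,24),(228,25),(270,23),(307,38)]:
    x+=60;t=A[y-h:y+h+1,x-h:x+h+1];m=cv2.matchTemplate(B[y-h-9:y+h+10,x-h-9:x+h+10],t,cv2.TM_CCOEFF_NORMED)
    _,v,_,l=cv2.minMaxLoc(m);print((x-60,y),(l[0]-9,l[1]-9),round(v,2))
    if v>.6:P.append((x,y));Q.append((x+l[0]-9,y+l[1]-9))
M,i=cv2.estimateAffinePartial2D(np.float32(P),np.float32(Q),ransacReprojThreshold=2)
print("cw rot",np.arctan2(M[1,0],M[0,0]),"scale",np.hypot(M[1,0],M[0,0]),i.ravel(),"centre shift px",M@[260,260,1]-260)
E
python3 reg.py
```

```text
(45, 145) (2, -2) 0.93
(82, 118) (2, -2) 0.95
(35, 183) (2, -1) 0.93
(17, 217) (0, -2) 0.9
(223, 80) (4, 2) 0.95
(262, 88) (7, -2) 0.8
(143, 28) (4, -1) 0.84
(185, 24) (4, 1) 0.91
(228, 25) (5, 3) 0.89
(270, 23) (5, 4) 0.96
(307, 38) (4, 5) 0.96
cw rot 0.022528032123062886 scale 1.0000162020891288 [1 0 1 1 1 0 0 1 1 1 1] centre shift px [-0.54587749  2.02664766]
```

Registration gives a collar rotation of 0.8812 from the loaded touch picture, or about 0.857 from touch. That leaves about 0.02 rad to close.

Call:
servo_tool(increments=[[-0.003,0.018,0,0,0,0.12,0.3],[-0.003,0.018,0,0,0,0.12,0.3],[0,0,0,0,0,0,0.3]])

```text
time: 17.8
eef_pos: [0.5008, -0.0361, 0.276]
tool_rot: [0.029, 1.0, -0.0, 0.0]
ft_force: [2.1, -5.9, -0.7]
grip_width: 0.0259
grasp_force: 2.5
```

```bash
python3 cmp.py; python3 reg.py|tail -1
```

```text
t17.80 yaw3.0830 v(mm)[43.18  6.12] z0.2760 F tool [-2.4 -5.8  0.7] pinang(close) 3.1027 (open) 2.7739 w0.0259 q7 1.55
cw rot 0.017263410382177283 scale 1.0016528873336714 [1 1 1 1 1 0 1 1 1 1 1] centre shift px [-0.70241879  1.86250985]
```

Call:
servo_tool(increments=[[-0.003,0.014,0,0,0,0.1,0.3],[0,0,0,0,0,0,0.3]])

```text
time: 18.1
eef_pos: [0.5008, -0.0357, 0.276]
tool_rot: [0.033, 0.999, -0.0, 0.0]
ft_force: [2.7, -5.2, -0.5]
grip_width: 0.0262
grasp_force: 2.5
```

```bash
python3 cmp.py; python3 reg.py|tail -1
```

```text
t18.10 yaw3.0750 v(mm)[43.17  6.1 ] z0.2760 F tool [-3.  -5.   0.5] pinang(close) 3.0980 (open) 2.7632 w0.0262 q7 1.54
cw rot 0.027534280022356493 scale 1.0033226903616985 [0 0 0 0 1 1 1 1 1 1 1] centre shift px [-3.3516526   2.34758812]
```

Call:
servo_tool(increments=[[0,-0.09,0,0,0,0,0.3],[0,-0.09,0,0,0,0,0.3],[0,-0.1,0,0,0,0,0.3],[0,0,0,0,0,0,0.3],[0,0,-0.4,0,0,0,0.3],[0,0,-0.8,0,0,0,0.3],[0,0,-0.8,0,0,0,0.3],[0,0,-0.8,0,0,0,0.3],[0,0,-0.8,0,0,0,0.3],[0,0,0,0,0,0,0.3],[0,0,0,0,0,0,0.3]])

```text
time: 19.52
eef_pos: [0.5001, -0.0419, 0.3656]
tool_rot: [0.033, 0.999, 0.0, -0.0]
ft_force: [0.4, 0.5, -0.1]
grip_width: 0.0253
grasp_force: 0.0
```

```bash
python3 - <<'E'
from h import *
st();s=readout.observe();im=vision.read_camera("wrist")[:,:,::-1].copy()
a=rect(im,s,C);t=vision.read_camera("top")[155:255,295:385,::-1]
cv2.imwrite("pics/fin.png",np.hstack([a,cv2.copyMakeBorder(cv2.resize(t,(270,300)),0,220,0,0,0)]))
E
```

```text
t19.52 yaw3.0760 v(mm)[43.52 -0.08] z0.3656 F tool [-0.4  0.5  0.1] pinang(close) 3.2334 (open) 2.9223 w0.0253 q7 1.49
```

View pics/fin.png

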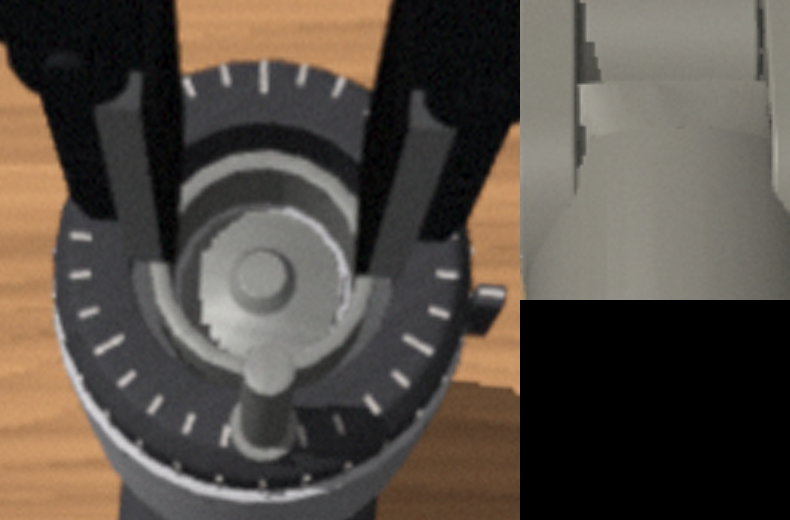

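The final picture shows the collar with its pin base at (265,425) and the opposite long line at (263,78). That is four divisions anticlockwise of the touch picture to within about 0.1 division, and the tool is clear with zero force.

```bash
python3 -c "from rig import finish_job;print(finish_job())"
```

```text
the job is handed in; nothing more can be done
None
```

The grinder is handed in at four divisions open from touch, by my measurement within about 0.1 division: the burrs were felt at about 9.5 N, the collar was backed out about 2.5 divisions past the setting and returned closing only, then released with no force left on the tool; the bowl, comb, clipper and brush were not touched.

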